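# Check the bore depth of a moulded socket

### The arm

A 6-joint arm with a two-finger parallel gripper is mounted at the origin on the work surface. World frame = base frame: x ahead of the robot, y to its left, z up, the work surface at z = 0. Lengths are in m, angles in rad, forces in N, time in s.
With the tool pointing down it reaches from about 0.325 to 0.925 m from the base axis. Payload 3.1 kg.
Tool frame: the origin (TCP) lies at the very end of the fingers, on their centre line; the grasp point (between the pads) lies 19 mm behind it; z points along the fingers, y is the direction in which the jaws open and shut (so a half turn about z gives the same grasp; the last joint's range is limited). The gripper opens to 85 mm and grips with 20 to 120 N. Pads are 22 mm wide; open, the fingers measure 114 mm over their backs; the gripper's body (76 mm by 85 mm) begins 54 mm behind the grasp point. The pads swing forward as they close: fully open they stand 13 mm farther back than shut.
Start: joints at [-1.303, 0.217, 1.613, -0, 1.311, -0.112], TCP at [0.232, -0.58, 0.211] pointing down, gripper open.
Joint ranges: [-2.75, 2.75], [-0.78, 2.1], [0.31, 2.55], [-1.13, 4.27], [0.13, 2.63], [-2.58, 2.58]. Speed limits (rad/s): [2.79, 2.79, 3.14, 3.14, 3.14, 3.14].

### API

Orientations are given as a 3x3 rotation matrix whose columns are the frame's x, y, z axes.
In Python, from rig import arm gives the robot as it stands.
- The arm moves only by the tool apply_moves, never from a script. Its argument "rows" is a list of rows, each an object of numbers: "dx", "dy", "dz": the shift along the tool's x, y, z in mm; "yaw": the turn about the tool's z in rad. A call has 1 to 12 rows; each row is the pose to reach, as a shift and turn from the pose measured when the call began, along the tool's axes at that moment; what a row does not reach only later rows make up. A row lasts 1/8 s, in which the tool goes at most 62.5 mm and 10.7 degrees, less where a joint would pass 70% of its speed; a pose out of reach is approached as far as the arm can. A call with a gripper value outside its range is refused whole. "hand" is the opening, from -1 (shut) to 1 (fully open), set as the call begins (left out, the last holds). The fingers move at their own pace and stop on an object; "squeeze" is the grip in N (left out, the last holds). Time passes only in rows, so rows that repeat a pose let the fingers close. It gives the time, the measured TCP pose, the force and the opening at its end, in the units of the state.
- arm.sense(): the state, without advancing time (a new reading comes with each control period).
- arm.grab_frame(name): name is "scene" or "side" or "wrist"; returns (picture, depth): 400x640x3 uint8, red, green, blue; 400x640 float32, m along the optical axis (not along the pixel's ray), 0 where there is no reading.
- arm.camera_model(name): a dict with "fx", "fy", "cx", "cy" (pixels), "eye" and "attitude" of the camera in the world. Camera axes: x right, y up, looking along -z (the intrinsics and any distortion apply to the point x, -y, -z); pixel columns grow to the right and rows downward; lengths in m; the calibration is good to about 2 mm. A picture is of the moment at which its call begins: read the wrist's pose just before it. camera_model takes no time and is no camera call; for the wrist camera it gives the pose at the moment of the call.
- arm.finish_job(): hands the job in, once; it reports no verdict.
The state is a dict: "clock": time; "joints": joint angles; "joint_velocities": joint speeds; "tau": joint torques, N m; "tcp_pos": TCP position; "ee_rot": TCP orientation; "contact_force": force on the tool from outside, world axes, zero at the start; "torque": the same for the moment, N m; "grip_width": finger opening in m.
Only numpy, scipy, OpenCV 4.12 (cv2) and the standard library are available. Lean on these libraries where they do the work, as an engineer would, in place of code of your own. Each camera call takes 0.05 s, during which the arm holds its last target.

### The job

Take the depth gauge with the orange grip out of the wooden rack and lower it, rod down and upright, into the blind bore of the black socket block with the yellow border until the rod meets the bottom. Hold it there, pressing lightly without forcing it, for about one second, then let go and leave it standing in the bore. Leave the green gauge in the rack.

Things in the scene. Friction and masses are not known exactly. Their poses are not given: they have to be found in the camera images.
- gauge_mid (a point): Depth gauge with the orange grip, loose, 0.22 kg, round about its z axis. This point: centre of the grip, a cylinder 32 mm in diameter, 60 mm high. Below it a flat collar, 68 mm diameter, 8 mm thick (30 to 38 mm below the point), then a steel rod, 24 mm diameter, 47 mm long, its foot 85 mm below the point. Starts upright in a hole of the rack, hanging by its collar.
- other_mid (a point): Depth gauge with the green grip, shaped like the orange one, loose in the rack's other hole; this point is the centre of its grip. To be left in the rack.
- rack: Wooden gauge rack, fixed: 90 mm (x) by 210 mm (y), 70 mm high; origin at the centre of its underside on the bench. Two 35 mm through holes 55 mm either side of the centre along y. The gauges' collars rest on its top, their rods hang 47 mm into it; which gauge is in which hole varies.
- sample: Black socket block with a yellow border on top, fixed: 90 x 90 mm, 60 mm high. Origin: centre of its underside, on the bench. Upright blind bore in its middle, 44 mm wide with a thin metal lip, 45 mm deep (bottom 15 mm above the origin). Rod on the bottom, the collar clears the top by 2 mm. A like block without a border, 120 mm or more away, is not to be used; a blue bin 60 mm high lies beyond.
Things that resemble listed ones, but are neither listed nor needed, are in the scene too. What is shaped like the part that bears gauge_mid but pink or red is not meant.

How it is judged:
By the outcome, as a careful person would: the job done as asked, in the order asked, and still so for the second after the job is handed in, with the robot touching nothing.
It also fails if it takes over 45 s, if anything falls off the work surface, if the arm or the gripper's body presses on something with over 40 N, if the wrist force passes 120 N, or if a joint passes its speed limit or range.

## Working session

There is one attempt and no reset: what is moved stays moved. The work goes in short steps, Python scripts to look and compute and a tool call to move; the robot and the scene stay as the last step left them, time stands still between calls to the robot, and variables do not carry over. Pictures are saved under pics/ and viewed, and the job is handed in when it is done.

Besides the shell and the picture viewer there is one more tool, called by a JSON object that holds its "fn" and its "kwargs". apply_moves: Moves the arm, as the interface text tells. Its arguments: {"type":"object","properties":{"rows":{"type":"array"},"hand":{"type":"number"},"squeeze":{"type":"number"}},"required":["rows"]}

```bash
mkdir -p pics
cat > h.py <<'E'
import numpy as np, cv2
from rig import arm
def save(im,n): cv2.imwrite('pics/'+n+'.png',cv2.cvtColor(im,cv2.COLOR_RGB2BGR))
def world(m,u,v,d):
    p=np.array([(u-m['cx'])/m['fx']*d,-(v-m['cy'])/m['fy']*d,-d])
    return np.array(m['eye'])+np.array(m['attitude'])@p
E
python3 - <<'E'
from h import *
s=arm.sense(); print(s)
for n in ['scene','side']:
    m=arm.camera_model(n); print(n,m)
    im,d=arm.grab_frame(n); save(im,n+'0'); np.savez('pics/'+n+'0.npz',im=im,d=d)
E
```

```text
{'clock': 0.0, 'joints': array([-1.30320493e+00,  2.17773676e-01,  1.61492468e+00,  2.60870742e-05,
        1.31132716e+00, -1.12245585e-01]), 'joint_velocities': array([-0.00183026,  0.0015221 , -0.00067009, -0.00015267,  0.0016082 ,
       -0.00074949]), 'tau': array([ 3.93305800e-04, -3.96846771e+01, -3.03851902e+01, -7.89189198e-05,
        9.73711198e-03, -6.84986915e-06]), 'tcp_pos': array([ 0.23150084, -0.57960761,  0.20916118]), 'ee_rot': array([[ 9.28727676e-01,  3.70762080e-01, -6.18954897e-04],
       [ 3.70762478e-01, -9.28724743e-01,  2.35294458e-03],
       [ 2.97543901e-04, -2.41473001e-03, -9.99997040e-01]]), 'contact_force': array([-0.31092997, -1.13765732,  0.73199582]), 'torque': array([-0.06624148,  0.0176109 , -0.02783742]), 'grip_width': 0.08545176716192295}
scene {'fx': 362.34732963181017, 'fy': 362.34732963181017, 'cx': 323.2941945268248, 'cy': 191.52945050848075, 'eye': array([ 0.95834011, -0.08329899,  0.74735795]), 'attitude': array([[ 0.21815821, -0.79596053,  0.56467144],
       [ 0.9759113 ,  0.17672484, -0.1279276 ],
       [ 0.00203385,  0.57897769,  0.81534085]])}
side {'fx': 412.79802661200057, 'fy': 412.79802661200057, 'cx': 319.2430352681592, 'cy': 205.7530562570126, 'eye': array([0.47040697, 0.72541336, 0.48881733]), 'attitude': array([[-0.99724975,  0.03441092, -0.06564164],
       [-0.07409158, -0.48482881,  0.87146513],
       [-0.00183704,  0.87393187,  0.48604496]])}
```

View pics/scene0.png

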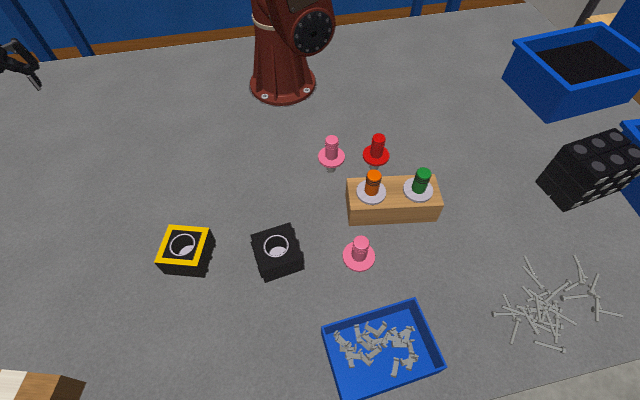

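View pics/side0.png

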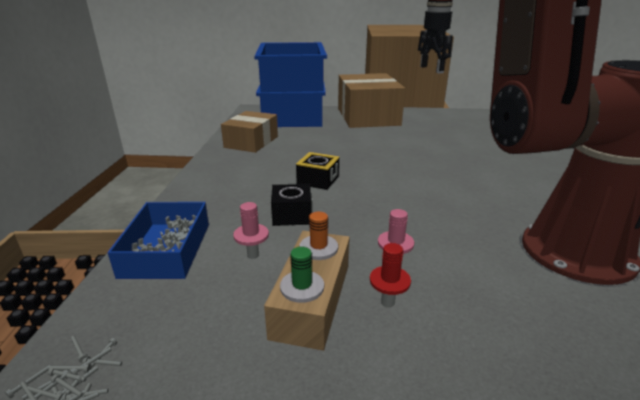

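The orange grip is at scene (373,183) and side (318,230), in the rack hole nearer the socket blocks. The green one is at scene (422,180). Free-standing lookalikes are red at (377,147) and pink at (331,150) and (361,248). Only the rack one is orange. The yellow-bordered block is at scene (182,248), and the plain block is at (276,250). I'll confirm this in enlarged crops.

Run:
```python
import numpy as np,cv2
a=np.load('pics/scene0.npz')['im'];b=np.load('pics/side0.npz')['im']
def c(im,x,y,w,h,W,H): return cv2.resize(im[y:y+h,x:x+w],(W,H),interpolation=cv2.INTER_CUBIC)
o=np.vstack([np.hstack([c(a,340,160,80,60,400,300),c(a,145,215,80,60,400,300)]),np.hstack([c(b,280,200,80,60,400,300),c(b,280,140,80,60,400,300)])])
cv2.imwrite('pics/crop0.png',o[:,:,::-1])
```

```text
(no output)
```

View pics/crop0.png

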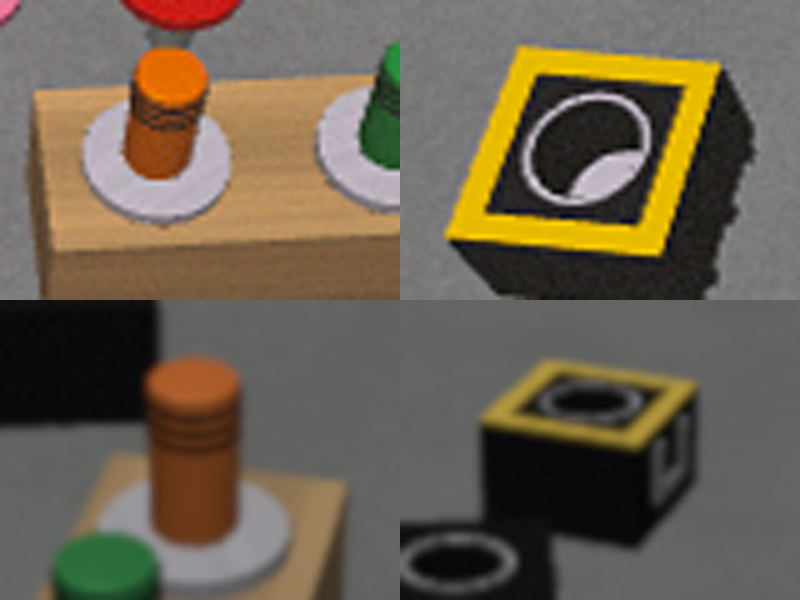

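Confirmed: orange grip in the rack and yellow-bordered block. In pixels, the grip top centre is at scene (374.4,175.6) and side (318.6,217). The bore lip is at scene (182.5,245) and side (318.2,160.4). Next I triangulate.

```bash
cat >> h.py <<'E'
def ray(m,u,v):
    p=world(m,u,v,1.0)-np.array(m['eye']); return np.array(m['eye']),p/np.linalg.norm(p)
def tri(obs):
    A=0;b=0
    for m,u,v in obs:
        o,r=ray(m,u,v);P=np.eye(3)-np.outer(r,r);A=A+P;b=b+P@o
    x=np.linalg.solve(A,b); return x,[np.linalg.norm(np.cross(x-ray(*o)[0],ray(*o)[1])) for o in obs]
def atz(m,u,v,z):
    o,r=ray(m,u,v); return o+r*(z-o[2])/r[2]
E
python3 - <<'E'
from h import *
S=arm.camera_model('scene');D=arm.camera_model('side')
for n,a,b,z in [('grip',(374.4,175.6),(318.6,217),.138),('bore',(182.5,245),(318.2,160.4),.06)]:
    print(n,tri([(S,*a),(D,*b)]),atz(S,*a,z),atz(D,*b,z))
ds=np.load('pics/scene0.npz')['d'];dd=np.load('pics/side0.npz')['d']
for m,d,u,v in [(S,ds,374,176),(S,ds,372,200),(S,ds,395,185),(S,ds,169,245),(D,dd,318,217),(D,dd,318,164+5)]:
    print(u,v,d[v,u],world(m,u,v,d[v,u]))
c=[(118,47),(320,63),(262,255),(47,236)]
P=[atz(S,145+x/5,215+y/5,.06) for x,y in c];print(np.round(P,4),np.mean(P,0))
P=[atz(S,340+x/5,160+y/5,.07) for x,y in [(35,92),(55,250)]];print(np.round(P,4))
s=arm.sense();print(s['tcp_pos'],s['contact_force'])
E
```

```text
grip (array([0.51655032, 0.12889577, 0.13433556]), [np.float64(0.00010207368526982492), np.float64(0.0001020736852695817)]) [0.51930812 0.12764552 0.138     ] [0.51599718 0.13494805 0.138     ]
bore (array([ 0.55046544, -0.29586398,  0.0574919 ]), [np.float64(0.0007329702128858329), np.float64(0.0007329702128856673)]) [ 0.55275631 -0.29475315  0.06      ] [ 0.54950476 -0.29109117  0.06      ]
374 176 0.77044237 [0.52053142 0.12631354 0.13852168]
372 200 0.8070467 [0.54130671 0.12247842 0.0786373 ]
395 185 0.83795726 [0.50932684 0.1883983  0.07321692]
169 245 0.7622189 [ 0.54665833 -0.3224164   0.06010713]
318 217 0.6909055 [0.51718615 0.13259395 0.13655898]
318 169 1.0652368 [ 0.54679334 -0.24864797  0.05395594]
[[ 0.495  -0.3244  0.06  ]
 [ 0.5223 -0.2387  0.06  ]
 [ 0.6078 -0.2652  0.06  ]
 [ 0.5803 -0.3507  0.06  ]] [ 0.55132377 -0.2947421   0.06      ]
[[0.4643 0.0857 0.07  ]
 [0.5514 0.0719 0.07  ]]
[ 0.23150987 -0.57968468  0.20925966] [ 1.20503456 -0.66665625 -0.47126262]
```

Run:
```python
from h import *
m=arm.camera_model('wrist');s=arm.sense();R=s['ee_rot'];print(m['fx'],m['cx'],m['cy'],m.keys())
print('eye in tool',R.T@(m['eye']-s['tcp_pos']),'\n',np.round(R.T@m['attitude'],3))
```

```text
329.0040006367859 316.9378477138303 196.61554445802574 dict_keys(['fx', 'fy', 'cx', 'cy', 'eye', 'attitude'])
eye in tool [ 7.49184075e-02 -1.01663279e-04 -1.64846407e-01] 
 [[ 0.     0.957  0.29 ]
 [ 1.    -0.001  0.001]
 [ 0.001  0.29  -0.957]]
```

{"fn": "apply_moves", "kwargs": {"rows": [{"dx":402,"dy":-146,"dz":-20,"yaw":0.38},{"dx":402,"dy":-146,"dz":-20,"yaw":0.38},{"dx":402,"dy":-146,"dz":-20,"yaw":0.38},{"dx":402,"dy":-146,"dz":-20,"yaw":0.38},{"dx":402,"dy":-146,"dz":-20,"yaw":0.38},{"dx":402,"dy":-146,"dz":-20,"yaw":0.38},{"dx":402,"dy":-146,"dz":-20,"yaw":0.38},{"dx":402,"dy":-146,"dz":-20,"yaw":0.38},{"dx":402,"dy":-146,"dz":-20,"yaw":0.38},{"dx":402,"dy":-146,"dz":-20,"yaw":0.38}], "hand": 1}}

```text
clock: 1.35
tcp_pos: [0.5496, -0.2961, 0.2292]
ee_rot: [[1.0, -0.002, -0.002], [-0.002, -1.0, 0.002], [-0.002, -0.002, -1.0]]
contact_force: [-0.5, -0.7, 0.0]
grip_width: 0.0851
```

Run:
```python
from h import *
import pickle
s=arm.sense();m=arm.camera_model('wrist');im,d=arm.grab_frame('wrist');save(im,'w1');pickle.dump((m,im,d),open('pics/w1.pkl','wb'))
print(s['clock'],s['tcp_pos'],s['ee_rot'],s['joints'],s['contact_force'])
```

```text
1.35 [ 0.54960543 -0.29610013  0.22922659] [[ 0.99999667 -0.00202408 -0.00160117]
 [-0.00202038 -0.9999953   0.00230661]
 [-0.00160583 -0.00230337 -0.99999606]] [-6.07042936e-01  2.02720396e-01  1.59456495e+00  1.00624115e-03
  1.34693831e+00  9.65550957e-01] [-0.46254753 -0.65616527  0.01725625]
```

View pics/w1.png

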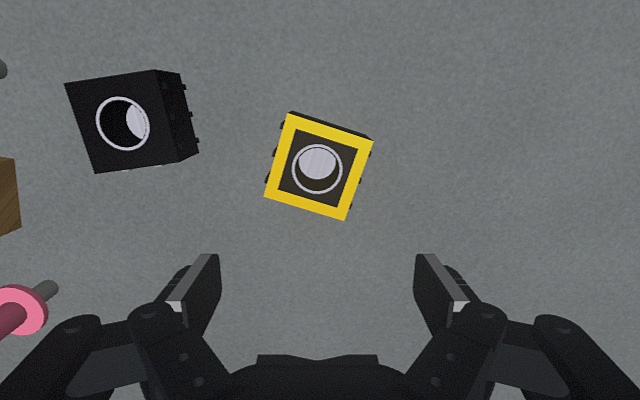

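The lip ellipse of the yellow block is centred near (317,169). I'll refine it by ellipse fit on an enlarged crop.

Run:
```python
from h import *
import pickle
m,im,d=pickle.load(open('pics/w1.pkl','rb'))
save(cv2.resize(im[105:225,255:385],None,fx=5,fy=5,interpolation=cv2.INTER_CUBIC)[:600],'w1c')
h=cv2.cvtColor(im,cv2.COLOR_RGB2HSV);y=cv2.inRange(h,(20,120,100),(32,255,255))
cs,hi=cv2.findContours(y,cv2.RETR_CCOMP,cv2.CHAIN_APPROX_NONE)
for c in cs:
    if cv2.contourArea(c)>800:
        r=cv2.minAreaRect(c);print(cv2.contourArea(c),r,atz(m,*r[0],.06), d[168,270:275])
```

```text
7429.0 ((316.9943542480469, 167.58912658691406), (90.61456298828125, 87.06275939941406), 17.65012550354004) [ 0.5539202  -0.29504936  0.06      ] [0.3988339  0.3377205  0.33773524 0.3384906  0.33869377]
4077.0 ((317.0213928222656, 168.34886169433594), (66.49983978271484, 64.89380645751953), 17.52556800842285) [ 0.55312012 -0.29507602  0.06      ] [0.3988339  0.3377205  0.33773524 0.3384906  0.33869377]
```

View pics/w1c.png

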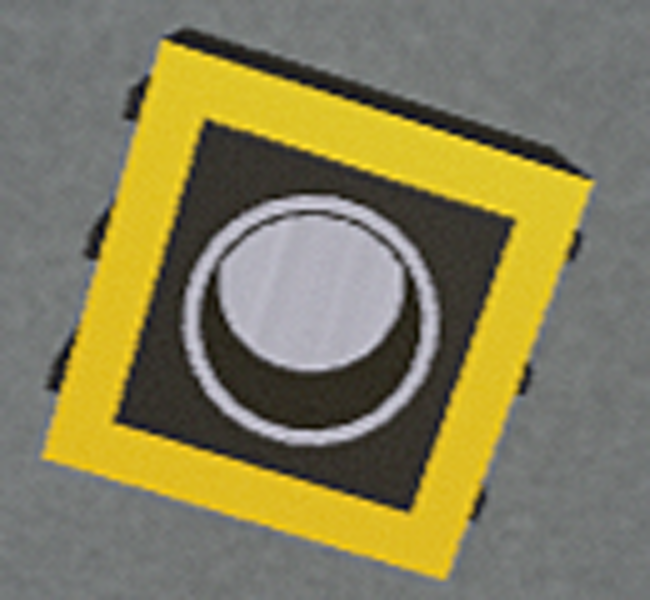

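Bore centre is (0.5525,-0.295), with the top at about 0.06 m (depth 0.060, triangulation 0.0575). Now over to the gauge.

{"fn": "apply_moves", "kwargs": {"rows": [{"dx":-32,"dy":-425,"dz":-20,"yaw":0.0},{"dx":-32,"dy":-425,"dz":-20,"yaw":0.0},{"dx":-32,"dy":-425,"dz":-20,"yaw":0.0},{"dx":-32,"dy":-425,"dz":-20,"yaw":0.0},{"dx":-32,"dy":-425,"dz":-20,"yaw":0.0},{"dx":-32,"dy":-425,"dz":-20,"yaw":0.0},{"dx":-32,"dy":-425,"dz":-20,"yaw":0.0},{"dx":-32,"dy":-425,"dz":-20,"yaw":0.0},{"dx":-32,"dy":-425,"dz":-20,"yaw":0.0},{"dx":-32,"dy":-425,"dz":-20,"yaw":0.0}]}}

```text
clock: 2.65
tcp_pos: [0.5188, 0.127, 0.2502]
ee_rot: [[1.0, -0.005, -0.002], [-0.005, -1.0, 0.002], [-0.002, -0.002, -1.0]]
contact_force: [-0.0, 0.3, -1.0]
grip_width: 0.0854
```

Run:
```python
from h import *
import pickle
s=arm.sense();m=arm.camera_model('wrist');im,d=arm.grab_frame('wrist');save(im,'w2');pickle.dump((m,im,d),open('pics/w2.pkl','wb'))
print(s['clock'],s['tcp_pos'],s['ee_rot'],s['joints'],s['contact_force'])
```

```text
2.65 [0.51879091 0.12703501 0.2501997 ] [[ 0.99998659 -0.00492583 -0.00160099]
 [-0.00492299 -0.99998631  0.00177045]
 [-0.00160969 -0.00176255 -0.99999715]] [ 0.10751989 -0.00819281  1.78350602  0.00197259  1.36768159  1.68284139] [-0.02277139  0.25654117 -1.03588293]
```

View pics/w2.png

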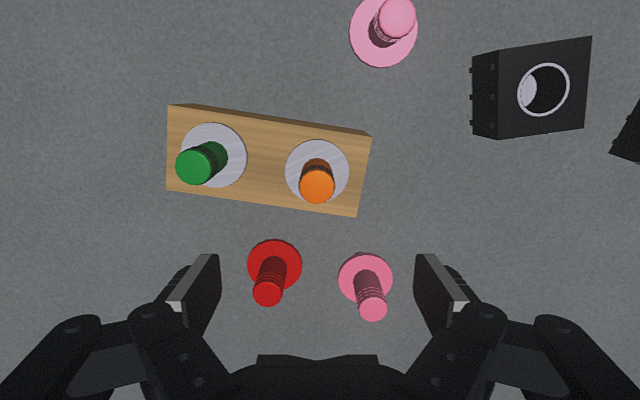

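Orange top centre is near (317,185). Red is at (267,290) and pink at (372,305), both nearer the base, and green is at (195,165).

Run:
```python
from h import *
import pickle
m,im,d=pickle.load(open('pics/w2.pkl','rb'))
save(cv2.resize(im[130:230,260:380],None,fx=6,fy=6,interpolation=cv2.INTER_CUBIC),'w2c')
S=arm.camera_model('scene');D=arm.camera_model('side')
p=(317,185)
print('depth',world(m,*p,d[185,317]),'z.138',atz(m,*p,.138))
print(tri([(m,*p),(S,374.4,175.6)]),tri([(m,*p),(S,374.4,175.6),(D,318.6,217)]))
for n,u,v in [('red',267,292),('pink',373,308),('green',195,167)]: print(n,world(m,u,v,d[v,u]))
```

```text
depth [0.5204547  0.1278104  0.14050974] z.138 [0.51978316 0.12781999 0.138     ]
(array([0.51976271, 0.12765287, 0.13842433]), [np.float64(0.000210199392287559), np.float64(0.00021019939228748364)]) (array([0.51736764, 0.12832041, 0.13420326]), [np.float64(0.0014362536726886658), np.float64(0.0008100216146361131), np.float64(0.0008701103889665074)])
red [0.39922495 0.18042527 0.11688134]
pink [0.37841319 0.06908375 0.11534139]
green [0.53622262 0.23223987 0.13830132]
```

View pics/w2c.png

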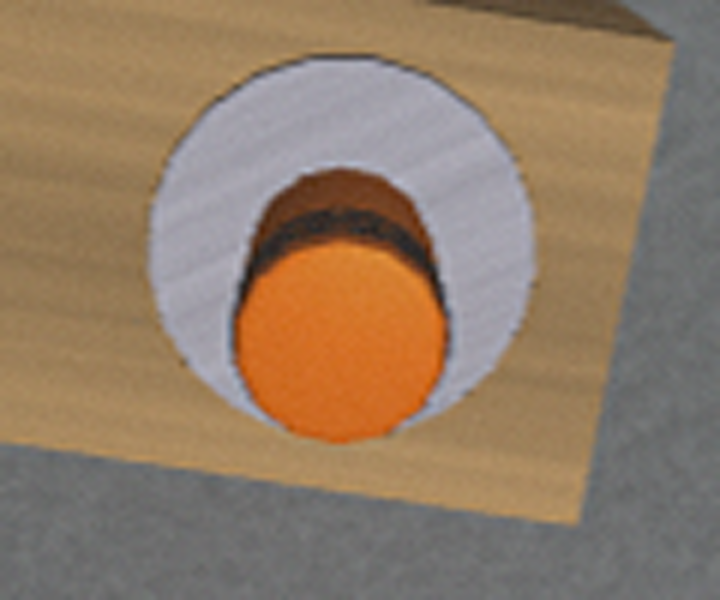

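{"fn": "apply_moves", "kwargs": {"rows": [{"dx":0,"dy":-1,"dz":50},{"dx":0,"dy":-1,"dz":100},{"dx":0,"dy":-1,"dz":130},{"dx":0,"dy":-1,"dz":150},{"dx":0,"dy":-1,"dz":158},{"dx":0,"dy":-1,"dz":158},{"dx":0,"dy":-1,"dz":158}]}}

```text
invalid input at $.rows[0]: expected keys dx, dy, dz, yaw
```

{"fn": "apply_moves", "kwargs": {"rows": [{"dz":0},{"dz":0},{"dz":0},{"dz":0},{"dz":0},{"dz":0}], "hand": -1, "squeeze": 45}}

```text
invalid input at $.rows[0]: expected keys dx, dy, dz, yaw
```

Run:
```python
from h import *
s=arm.sense();im,d=arm.grab_frame('wrist');save(im,'w3')
print(s['clock'],s['tcp_pos'],s['contact_force'],s['grip_width'])
```

```text
2.7 [0.51882112 0.12709907 0.25020888] [ 0.33226274 -0.05856067 -0.38628272] 0.08525475657634544
```

View pics/w3.png

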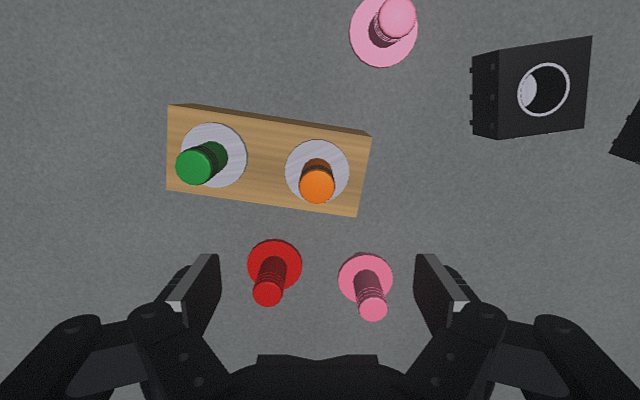

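Both calls were refused because every key is required in each row, so nothing moved. The picture matches the previous one. I'll repeat with full rows.

{"fn": "apply_moves", "kwargs": {"rows": [{"dx":0,"dy":-1,"dz":50,"yaw":0},{"dx":0,"dy":-1,"dz":100,"yaw":0},{"dx":0,"dy":-1,"dz":130,"yaw":0},{"dx":0,"dy":-1,"dz":150,"yaw":0},{"dx":0,"dy":-1,"dz":158,"yaw":0},{"dx":0,"dy":-1,"dz":158,"yaw":0},{"dx":0,"dy":-1,"dz":158,"yaw":0}]}}

```text
clock: 3.62
tcp_pos: [0.5198, 0.1285, 0.0935]
ee_rot: [[1.0, -0.005, 0.001], [-0.005, -1.0, 0.002], [0.001, -0.002, -1.0]]
contact_force: [0.7, -0.2, 0.3]
grip_width: 0.0859
```

Run:
```python
from h import *
s=arm.sense();im,d=arm.grab_frame('wrist');save(im,'w4')
print(s['clock'],s['tcp_pos'],s['contact_force'],s['grip_width'])
```

```text
3.625 [0.51976425 0.12848493 0.09353087] [ 0.661675   -0.21201712  0.25423782] 0.08590253384986116
```

View pics/w4.png

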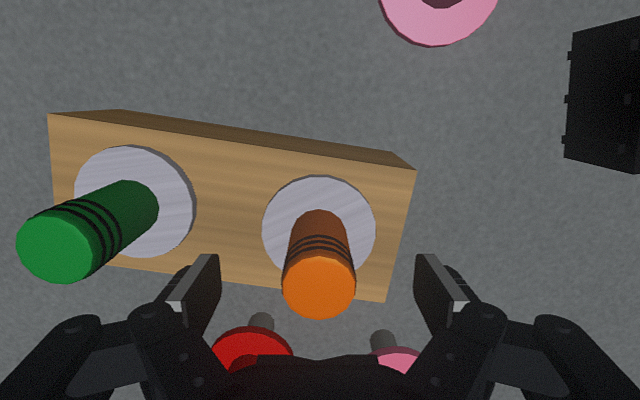

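The grip at (318,288) is centred between the pads, so I close.

{"fn": "apply_moves", "kwargs": {"rows": [{"dx":-1,"dy":0,"dz":0,"yaw":0},{"dx":-1,"dy":0,"dz":0,"yaw":0},{"dx":-1,"dy":0,"dz":0,"yaw":0},{"dx":-1,"dy":0,"dz":0,"yaw":0},{"dx":-1,"dy":0,"dz":0,"yaw":0},{"dx":-1,"dy":0,"dz":0,"yaw":0},{"dx":-1,"dy":0,"dz":0,"yaw":0}], "hand": -1, "squeeze": 45}}

```text
clock: 4.55
tcp_pos: [0.519, 0.1284, 0.094]
ee_rot: [[1.0, -0.005, 0.001], [-0.005, -1.0, 0.002], [0.001, -0.002, -1.0]]
contact_force: [0.1, -2.6, 4.6]
grip_width: 0.0306
```

{"fn": "apply_moves", "kwargs": {"rows": [{"dx":0,"dy":0,"dz":-10,"yaw":0},{"dx":0,"dy":0,"dz":-30,"yaw":0},{"dx":0,"dy":0,"dz":-55,"yaw":0},{"dx":0,"dy":0,"dz":-80,"yaw":0},{"dx":0,"dy":0,"dz":-110,"yaw":0},{"dx":0,"dy":0,"dz":-135,"yaw":0},{"dx":0,"dy":0,"dz":-140,"yaw":0},{"dx":0,"dy":0,"dz":-140,"yaw":0}]}}

```text
clock: 5.55
tcp_pos: [0.5183, 0.1283, 0.2332]
ee_rot: [[1.0, -0.005, 0.0], [-0.005, -1.0, 0.002], [0.0, -0.002, -1.0]]
contact_force: [-0.6, 0.5, -2.4]
grip_width: 0.0306
```

Run:
```python
from h import *
import pickle
s=arm.sense();m=arm.camera_model('side');im,d=arm.grab_frame('side');save(im,'s5')
save(cv2.resize(im[60:240,220:440],None,fx=3.3,fy=3.3,interpolation=cv2.INTER_CUBIC)[:600],'s5c')
print(s['clock'],s['tcp_pos'],s['ee_rot'],s['contact_force'],s['torque'],s['grip_width'])
```

```text
5.55 [0.51832434 0.12826672 0.23322309] [[ 9.99987728e-01 -4.94347406e-03  3.25076208e-04]
 [-4.94418138e-03 -9.99985330e-01  2.21231370e-03]
 [ 3.14134924e-04 -2.21389379e-03 -9.99997500e-01]] [-0.57634413  0.50917842 -2.43050979] [-0.0166212   0.05067676 -0.02192382] 0.030623818763888644
```

View pics/s5c.png

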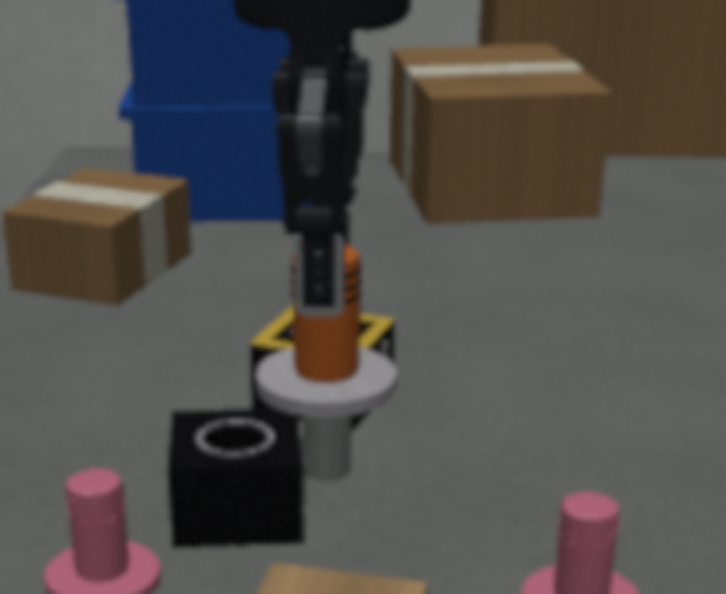

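The gauge is held upright, with the rod clear of the rack and level at crop (327,440). The force shows about 2.4 N of weight. Next I carry it to above the bore.

{"fn": "apply_moves", "kwargs": {"rows": [{"dx":2,"dy":25,"dz":0,"yaw":0},{"dx":7,"dy":75,"dz":0,"yaw":0},{"dx":11,"dy":125,"dz":0,"yaw":0},{"dx":15,"dy":180,"dz":0,"yaw":0},{"dx":20,"dy":235,"dz":0,"yaw":0},{"dx":25,"dy":290,"dz":0,"yaw":0},{"dx":30,"dy":345,"dz":0,"yaw":0},{"dx":34,"dy":395,"dz":0,"yaw":0},{"dx":36,"dy":418,"dz":0,"yaw":0},{"dx":36,"dy":423,"dz":0,"yaw":0},{"dx":36,"dy":423,"dz":0,"yaw":0},{"dx":36,"dy":423,"dz":0,"yaw":0}]}}

```text
clock: 7.1
tcp_pos: [0.5518, -0.2932, 0.2314]
ee_rot: [[1.0, -0.003, -0.001], [-0.003, -1.0, 0.003], [-0.001, -0.003, -1.0]]
contact_force: [-0.5, 0.2, -1.9]
grip_width: 0.0302
```

Run:
```python
from h import *
s=arm.sense()
im,d=arm.grab_frame('scene')
a=cv2.resize(im[110:290,110:260],None,fx=3,fy=3,interpolation=cv2.INTER_CUBIC)[:540]
im2,d=arm.grab_frame('side')
b=cv2.resize(im2[50:230,260:376],None,fx=3,fy=3,interpolation=cv2.INTER_CUBIC)
save(np.hstack([a,b]),'c6')
print(s['clock'],s['tcp_pos'],s['ee_rot'],s['contact_force'],s['grip_width'])
S=arm.camera_model('scene')
```

```text
7.1 [ 0.55184758 -0.29320116  0.23143918] [[ 0.99999379 -0.00319807 -0.00148364]
 [-0.00319374 -0.99999066  0.00291068]
 [-0.00149293 -0.00290593 -0.99999466]] [-0.45031174  0.18379047 -1.88102849] 0.03023486328961034
```

View pics/c6.png

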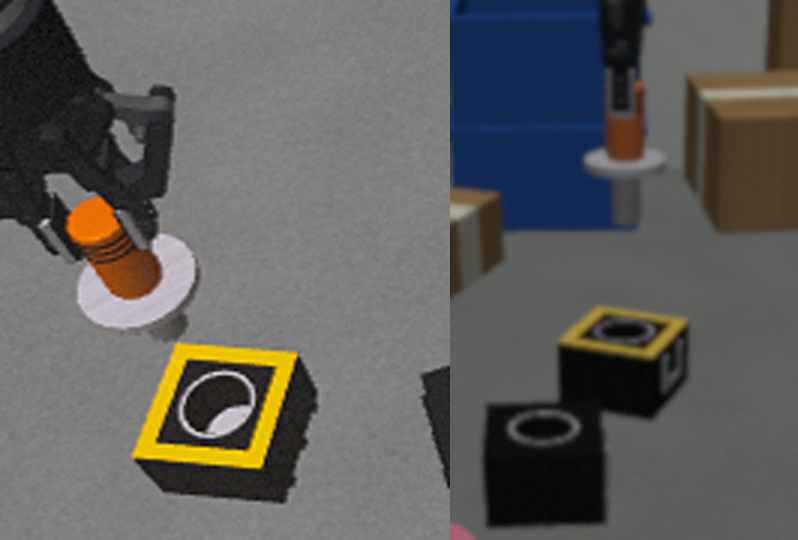

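The rod (625 in the side crop) lines up with the bore (624). I lower to just above the lip with a small correction.

{"fn": "apply_moves", "kwargs": {"rows": [{"dx":1,"dy":2,"dz":25,"yaw":0},{"dx":1,"dy":2,"dz":55,"yaw":0},{"dx":1,"dy":2,"dz":80,"yaw":0},{"dx":1,"dy":2,"dz":92,"yaw":0},{"dx":1,"dy":2,"dz":92,"yaw":0},{"dx":1,"dy":2,"dz":92,"yaw":0}]}}

```text
clock: 7.95
tcp_pos: [0.5539, -0.2958, 0.1414]
ee_rot: [[1.0, -0.003, 0.001], [-0.003, -1.0, 0.001], [0.001, -0.001, -1.0]]
contact_force: [0.2, 0.8, -1.4]
grip_width: 0.0305
```

Run:
```python
from h import *
s=arm.sense()
im,d=arm.grab_frame('scene')
a=cv2.resize(im[150:290,130:240],None,fx=3.6,fy=3.6,interpolation=cv2.INTER_CUBIC)
im2,d=arm.grab_frame('side')
b=cv2.resize(im2[70:210,265:375],None,fx=3.6,fy=3.6,interpolation=cv2.INTER_CUBIC)
save(np.hstack([a,b]),'c7')
print(s['clock'],s['tcp_pos'],s['ee_rot'],s['contact_force'],s['grip_width'])
```

```text
7.95 [ 0.55389629 -0.29579996  0.14137644] [[ 9.99994984e-01 -2.91425511e-03  1.24093441e-03]
 [-2.91513259e-03 -9.99995502e-01  7.05890722e-04]
 [ 1.23887168e-03 -7.09504669e-04 -9.99998981e-01]] [ 0.16209808  0.81637179 -1.43890419] 0.030508213199107185
```

View pics/c7.png

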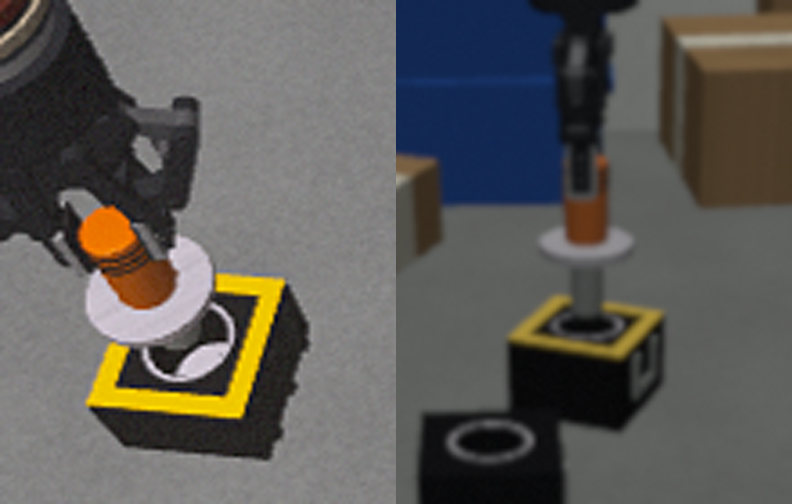

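The rod foot is over the bore in both views. I lower to about 5 mm above the expected bottom.

{"fn": "apply_moves", "kwargs": {"rows": [{"dx":-1,"dy":-1,"dz":12,"yaw":0},{"dx":-1,"dy":-1,"dz":25,"yaw":0},{"dx":-1,"dy":-1,"dz":37,"yaw":0},{"dx":-1,"dy":-1,"dz":46,"yaw":0},{"dx":-1,"dy":-1,"dz":50,"yaw":0},{"dx":-1,"dy":-1,"dz":50,"yaw":0},{"dx":-1,"dy":-1,"dz":50,"yaw":0}]}}

```text
clock: 8.93
tcp_pos: [0.5534, -0.2953, 0.0921]
ee_rot: [[1.0, -0.003, 0.002], [-0.003, -1.0, -0.0], [0.002, 0.0, -1.0]]
contact_force: [-0.1, 1.0, -1.6]
grip_width: 0.0306
```

{"fn": "apply_moves", "kwargs": {"rows": [{"dx":0,"dy":0,"dz":1.5,"yaw":0},{"dx":0,"dy":0,"dz":3,"yaw":0},{"dx":0,"dy":0,"dz":4.5,"yaw":0},{"dx":0,"dy":0,"dz":4.5,"yaw":0}]}}

```text
clock: 9.43
tcp_pos: [0.5533, -0.2951, 0.0874]
ee_rot: [[1.0, -0.003, 0.002], [-0.003, -1.0, 0.0], [0.002, -0.0, -1.0]]
contact_force: [-0.2, 0.6, -2.7]
grip_width: 0.0305
```

{"fn": "apply_moves", "kwargs": {"rows": [{"dx":0,"dy":0,"dz":1,"yaw":0},{"dx":0,"dy":0,"dz":1,"yaw":0},{"dx":0,"dy":0,"dz":1,"yaw":0}]}}

```text
clock: 9.8
tcp_pos: [0.5533, -0.2951, 0.0863]
ee_rot: [[1.0, -0.003, 0.002], [-0.003, -1.0, 0.0], [0.002, -0.0, -1.0]]
contact_force: [-0.5, -0.8, -2.5]
grip_width: 0.0305
```

{"fn": "apply_moves", "kwargs": {"rows": [{"dx":0,"dy":0,"dz":0.7,"yaw":0},{"dx":0,"dy":0,"dz":0.7,"yaw":0},{"dx":0,"dy":0,"dz":0.7,"yaw":0}]}}

```text
clock: 10.18
tcp_pos: [0.5535, -0.2953, 0.086]
ee_rot: [[1.0, -0.003, 0.003], [-0.003, -1.0, -0.0], [0.003, 0.0, -1.0]]
contact_force: [0.1, -0.3, -0.5]
grip_width: 0.0303
```

{"fn": "apply_moves", "kwargs": {"rows": [{"dx":0,"dy":0,"dz":0.8,"yaw":0},{"dx":0,"dy":0,"dz":0.8,"yaw":0},{"dx":0,"dy":0,"dz":0.8,"yaw":0}]}}

```text
clock: 10.55
tcp_pos: [0.5539, -0.2954, 0.086]
ee_rot: [[1.0, -0.003, 0.003], [-0.003, -1.0, -0.0], [0.003, 0.0, -1.0]]
contact_force: [-0.1, 1.3, 4.1]
grip_width: 0.0304
```

The rod is on the bottom: force went up about 6 N and the TCP stopped at 0.0860. I hold a light press for about 1.3 s.

{"fn": "apply_moves", "kwargs": {"rows": [{"dx":0,"dy":0,"dz":0.9,"yaw":0},{"dx":0,"dy":0,"dz":0.9,"yaw":0},{"dx":0,"dy":0,"dz":0.9,"yaw":0},{"dx":0,"dy":0,"dz":0.9,"yaw":0},{"dx":0,"dy":0,"dz":0.9,"yaw":0},{"dx":0,"dy":0,"dz":0.9,"yaw":0},{"dx":0,"dy":0,"dz":0.9,"yaw":0},{"dx":0,"dy":0,"dz":0.9,"yaw":0},{"dx":0,"dy":0,"dz":0.9,"yaw":0},{"dx":0,"dy":0,"dz":0.9,"yaw":0}]}}

```text
clock: 11.8
tcp_pos: [0.5542, -0.2955, 0.086]
ee_rot: [[1.0, -0.003, 0.004], [-0.003, -1.0, -0.001], [0.004, 0.001, -1.0]]
contact_force: [-1.3, 1.5, 5.9]
grip_width: 0.0309
```

Run:
```python
from h import *
s=arm.sense()
im,d=arm.grab_frame('scene')
a=cv2.resize(im[150:290,130:240],None,fx=3.6,fy=3.6,interpolation=cv2.INTER_CUBIC)
im2,d=arm.grab_frame('side')
b=cv2.resize(im2[70:210,265:375],None,fx=3.6,fy=3.6,interpolation=cv2.INTER_CUBIC)
save(np.hstack([a,b]),'c8')
print(s['clock'],s['tcp_pos'],s['contact_force'],s['torque'])
```

```text
11.8 [ 0.55421471 -0.29545681  0.08597989] [-1.33455389  1.52506894  5.88065526] [ 0.4252867   0.33658459 -0.04619907]
```

View pics/c8.png

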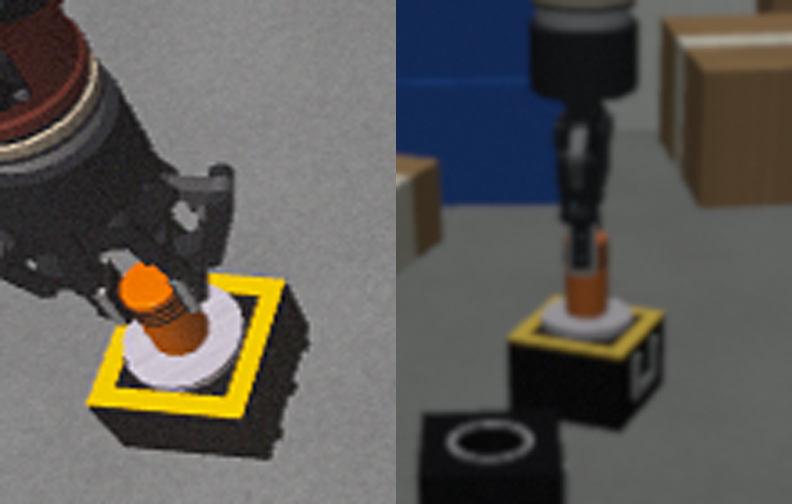

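The collar sits just above the yellow rim with the rod in the bore and the gauge upright. I release, then retreat straight up.

{"fn": "apply_moves", "kwargs": {"rows": [{"dx":0,"dy":0,"dz":0,"yaw":0},{"dx":0,"dy":0,"dz":0,"yaw":0},{"dx":0,"dy":0,"dz":0,"yaw":0},{"dx":0,"dy":0,"dz":0,"yaw":0},{"dx":0,"dy":0,"dz":0,"yaw":0},{"dx":0,"dy":0,"dz":0,"yaw":0},{"dx":0,"dy":0,"dz":0,"yaw":0}], "hand": 1}}

```text
clock: 12.78
tcp_pos: [0.5542, -0.2955, 0.086]
ee_rot: [[1.0, -0.003, 0.004], [-0.003, -1.0, -0.001], [0.004, 0.001, -1.0]]
contact_force: [0.1, -0.5, 0.2]
grip_width: 0.0852
```

{"fn": "apply_moves", "kwargs": {"rows": [{"dx":0,"dy":0,"dz":-10,"yaw":0},{"dx":0,"dy":0,"dz":-35,"yaw":0},{"dx":0,"dy":0,"dz":-70,"yaw":0},{"dx":0,"dy":0,"dz":-110,"yaw":0},{"dx":0,"dy":0,"dz":-140,"yaw":0},{"dx":0,"dy":0,"dz":-150,"yaw":0},{"dx":0,"dy":0,"dz":-150,"yaw":0}]}}

```text
clock: 13.65
tcp_pos: [0.5539, -0.2956, 0.2367]
ee_rot: [[1.0, -0.003, 0.005], [-0.003, -1.0, -0.001], [0.005, 0.001, -1.0]]
contact_force: [-0.2, 0.3, -1.0]
grip_width: 0.0857
```

Run:
```python
from h import *
s=arm.sense()
im,d=arm.grab_frame('scene')
a=cv2.resize(im[150:290,130:240],None,fx=3.6,fy=3.6,interpolation=cv2.INTER_CUBIC)
im2,d=arm.grab_frame('side')
b=cv2.resize(im2[70:210,265:375],None,fx=3.6,fy=3.6,interpolation=cv2.INTER_CUBIC)
save(np.hstack([a,b]),'c9')
save(im2,'s9')
print(s['clock'],s['tcp_pos'],s['contact_force'],s['joint_velocities'])
```

```text
13.65 [ 0.55390745 -0.2955703   0.23666636] [-0.16225432  0.28589673 -1.01748176] [ 0.00094656  0.02670687  0.03876015  0.00329618 -0.00285415 -0.00082018]
```

View pics/c9.png

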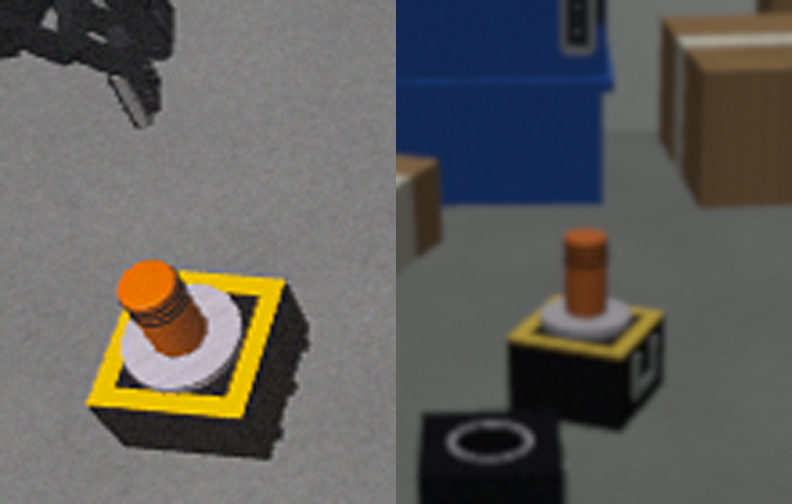

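View pics/s9.png

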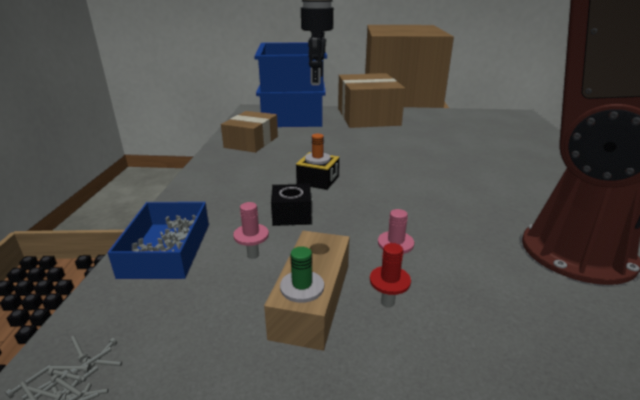

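The orange gauge stands upright in the yellow-bordered block at side (318,150). The green one is still in the rack at (302,270), and the arm is clear.

```bash
python3 -c "
from rig import arm
print(arm.finish_job())"
```

```text
the job is handed in; nothing more can be done
None
```

The orange gauge now stands upright in the bore of the yellow-bordered block, and the job is handed in at about 13.7 s. The green gauge is still in the rack.

- **Contact and press:** The rod met the bottom with the TCP at 0.0860 m, against 0.0857 m expected. I held it there with about 6–8 N for 1.25 s, then let go and lifted straight up 150 mm.
- **Final check:** Both fixed cameras show the gauge standing with its collar just above the rim, and the arm touching nothing. The lookalikes, also in the side view, are undisturbed.
- **What failed or disagreed:**
  - Two move calls were refused because keys were missing from the rows; nothing moved.
  - The side camera's triangulation was 3–7 mm off the other views, so I relied on the scene and wrist cameras, which agreed within about 2 mm.

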